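# Clamp a soil pellet under the swing-arm press of an infrared analyser

### The job

Load the green sample into the press: swing the press arm well clear of the blue ring (at least 65 degrees from its home stop), slide the carrier with the green pellet along the bench, without lifting it, until it sits centred inside the ring, then swing the arm back home against its stop. Then push the red knob down until the foot clamps the pellet firmly, with about 10 N on the pellet and never more than 20 N, and leave it clamped; leave the brown sample and the other things on the bench where they are.

Things in the scene. Friction and masses are not known exactly. Their poses are not given: they have to be found in the camera images.
- spot (a point): Centre, on the bench, of the painted blue ring (inner diameter 114 mm, paint only, nothing raised) of the press. Its axes are those of the press: the post stands 170 mm along +y from it.
- swing_hinge (a point): On the vertical axis of the press's steel post (diameter 32 mm, on a grey foot 110 x 90 x 30 mm) at the middle of the white arm's thickness, 145 mm above the bench. Turns with the arm; the arm runs along this point's -y, bar 30 mm wide and 20 mm thick, to 185 mm from the axis. The hub is 48 mm wide and 34 mm high.
- swing_arm (a joint): Turn of the white press arm about the post, rad: 0 = home stop, foot exactly over the ring's centre; grows to 1.6 as it swings counter-clockwise seen from above (from the press's -y to its +x). It stays where it is left; turning takes about 0.2 N m, more when moved fast.
- handle_top (a point): Top centre of the arm's upright round black handle, diameter 24 mm, standing 50 mm above the bar, 100 mm from the post's axis (top 205 mm above the bench).
- ram_top (a point): Top centre of the red press knob, diameter 32 mm, 12 mm thick, at the upper end of the 12 mm ram rod, 170 mm from the post's axis. The ram slides only up and down through the arm (60 mm of travel) with about 5 N of drag, and stays where it is left.
- foot: Centre of the underside of the dark foot (diameter 16 mm) at the ram's lower end, on a spring in the ram: it gives way by up to 22 mm at 1 N per mm, then it is solid. Unloaded it hangs 167 mm below ram_top.
- carrier_green: Loose aluminium disc, diameter 100 mm, 18 mm thick, about 0.3 kg, too wide to grasp, with a bright green pellet (diameter 30 mm) in its centre. The pellet stands 6 to 15 mm above the disc; how much differs each time and is not given. Origin: centre of the disc's underside.
- carrier_brown: The same disc with a brown-red pellet: leave alone. Origin: centre of its underside.
- flask: Glass conical flask, base diameter 80 mm, 128 mm high; origin under its centre. Bystander.
- jar: Small amber jar, diameter 52 mm, 65 mm high; origin under its centre. Bystander.
- reagent: White bottle with blue cap, diameter 60 mm, 130 mm high; origin under its centre. Bystander.
- beaker: Glass beaker, diameter 64 mm, 80 mm high; origin under its centre. Bystander.
- mortar: White porcelain bowl, diameter 90 mm, 50 mm high; origin under its centre. Bystander.
- spatula: Steel double-ended lab spatula, 166 mm long, 6 mm thick, lying on the bench; origin under its middle. Bystander.
There are look-alikes about, which are no part of the job. What is shaped like the carrier_green but black or turquoise is not meant.

How it is judged:
On the way, in this order (a step that is already met when the one before it is completed fails the run):
1. the arm is swung at least 1.13 rad (65 degrees) away from home (value of joint swing_arm above 1.13 rad), for 0.2 s.
2. with the arm still clear (over 1.0 rad), the green carrier rests within 8 mm of the ring's centre (value of joint swing_arm above 1 rad and horizontal distance between carrier_green and spot below 0.008 m and linear speed of carrier_green below 0.01 m/s), for 0.2 s.
3. the arm is back home (within 0.05 rad of its stop), the carrier still on its spot (value of joint swing_arm below 0.05 rad and horizontal distance between carrier_green and spot below 0.008 m), for 0.2 s.
4. the foot presses on the green sample with more than 6 N (contact force between foot and carrier_green above 6 N), for 0.2 s.
At the end, for the whole second after the job is handed in: The green carrier lies at rest within 8 mm of the ring's centre, the arm is within 0.05 rad of its home stop, and the foot, within 12 mm of the pellet's centre, still presses on it with more than 2 N (all of step 3 and contact force between foot and carrier_green above 2 N and horizontal distance between foot and carrier_green below 0.012 m and linear speed of carrier_green below 0.01 m/s); the robot touches nothing.
It fails at once if more than 20 N on the green sample from the foot (contact force between foot and carrier_green above 20 N).
It fails at once if the green carrier is lifted or tipped (underside centre over 8 mm up, or tilted over 0.15 rad) (height (world z) of carrier_green above 0.008 m or angle between carrier_green's own z axis and vertical above 0.15 rad).
It fails at once if the brown sample or another bystander is moved more than 20 mm (distance of any of flask, jar, reagent, beaker, mortar, spatula, carrier_brown from where it was at the start of the episode above 0.02 m).
It also fails if it takes over 72 s, if anything falls off the work surface, if the arm or the gripper's body presses on something with over 40 N, if the wrist force passes 120 N, or if a joint passes its speed limit or range.

### The arm

A 6-joint arm with a two-finger parallel gripper is mounted at the origin on the work surface. World frame = base frame: x ahead of the robot, y to its left, z up, the work surface at z = 0. Lengths are in m, angles in rad, forces in N, time in s.
With the tool pointing down it reaches from about 0.3 to 0.775 m from the base axis. Payload 14.6 kg.
Tool frame: the origin (TCP) lies at the very end of the fingers, on their centre line; the grasp point (between the pads) lies 19 mm behind it; z points along the fingers, y is the line along which they close (so a half turn about z gives the same grasp; the last joint's range is limited). The gripper opens to 85 mm and grips with 20 to 120 N. Pads are 22 mm wide; open, the fingers measure 114 mm over their backs; the gripper's body (76 mm by 85 mm) begins 54 mm behind the grasp point. The pads swing forward as they close: fully open they stand 13 mm farther back than shut.
Start: joints at [1.1, 0.3, 1.521, -0, 1.321, -0.067], TCP at [0.216, 0.506, 0.231] pointing down, gripper open.
Joint ranges: [-3.03, 3.03], [-0.79, 2.21], [0.23, 2.52], [-1.04, 4.18], [0, 3.07], [-2.55, 2.55]. Speed limits (rad/s): [2.22, 2.22, 2.57, 3.14, 3.14, 3.14].

### API

Orientations are given as a rotation vector (axis times angle).
In Python, from station import * gives the robot as it stands.
- The arm moves only by the tool step_arm, never from a script. Its argument "motion" is a list of rows, each a list of 7 numbers: the shift along the world's x, y, z in mm, then the turn, a rotation vector about the world's x, y, z in rad, then the finger opening in mm, from 0 to 85.4. A call has 1 to 10 rows; each row is the pose to reach, as a shift and turn from the pose commanded when the call began; what a row does not reach only later rows make up. A row lasts 1/8 s, in which the tool goes at most 62.5 mm and 10.7 degrees, less where a joint would pass 70% of its speed; a pose out of reach is approached as far as the arm can. A call with a gripper value outside its range is refused whole. The fingers move at their own pace and stop on an object; "grip_force" is the grip in N (left out, the last holds). Time passes only in rows, so rows that repeat a pose let the fingers close. It gives the time, the measured TCP pose, the force, the opening and the grip force at its end, in the units of the state.
- state(): the state, without advancing time (a new reading comes with each control period).
- capture(name): name is "scene" or "top"; returns the picture (480x640x3 uint8, red, green, blue); there is no depth.
- camera_model(name): a dict with "fx", "fy", "cx", "cy" (pixels), "R" (3x3) and "t" (3): a world point X has camera coordinates R X + t. Camera axes: x right, y down, z forward; pixel columns grow to the right and rows downward; lengths in m; the calibration is good to about 2 mm. A picture is of the moment at which its call begins. camera_model takes no time and is no camera call.
- hand_in(): hands the job in; it is judged then, once.
The state is a dict: "time": time; "joints": joint angles; "qvel": joint speeds; "effort": joint torques, N m; "position": TCP position; "ee_rot": TCP orientation; "wrist_force": force on the tool from outside, world axes, zero at the start; "wrist_torque": the same for the moment, N m; "grip_width": finger opening in m; "gripper_force": force on a finger pad.
Only numpy, scipy, OpenCV 4.12 (cv2) and the standard library are available. Lean on these libraries where they do the work, as an engineer would, in place of code of your own. Each camera call takes 0.05 s, during which the arm holds its last target. There are 200 camera calls.

## Working session

There is one attempt and no reset: what is moved stays moved. The work goes in short steps, Python scripts to look and compute and a tool call to move; the robot and the scene stay as the last step left them, time stands still between calls to the robot, and variables do not carry over. Pictures are saved under pics/ and viewed, at most 10 in all, crops included, and the job is handed in when it is done.

Besides the shell and the picture viewer there is one more tool, called after ">>>" as name(argument=value, ...) on one line, values as JSON. step_arm: Moves the arm, as the interface text tells. Its arguments: {"type":"object","properties":{"motion":{"type":"array"},"grip_force":{"type":"number"}},"required":["motion"]}

```bash
mkdir -p pics; ls
python3 - <<'E'
from station import *
import cv2
for n in("scene","top"):
    im=capture(n); cv2.imwrite(f"pics/{n}0.png",im[:,:,::-1]); m=camera_model(n)
    print(n,{k:(v.round(3).tolist() if hasattr(v,'round') and hasattr(v,'tolist') else v) for k,v in m.items()})
print(state())
E
```

```text
pics
scene {'fx': 472.39306219331695, 'fy': 472.39306219331695, 'cx': 320.58048391006236, 'cy': 239.9826166244842, 'R': [[0.376, 0.926, 0.014], [0.756, -0.298, -0.583], [-0.536, 0.23, -0.813]], 't': [-0.189, -0.311, 1.521]}
top {'fx': 575.0326436121728, 'fy': 575.0326436121728, 'cx': 315.24082105008745, 'cy': 243.27703206970398, 'R': [[-0.024, -1.0, 0.001], [-0.989, 0.024, -0.146], [0.146, -0.004, -0.989]], 't': [-0.006, 0.54, 1.593]}
{'time': 0.1, 'joints': array([ 1.10040664e+00,  3.00434231e-01,  1.52151475e+00, -1.22374194e-05,
        1.32070884e+00, -6.65802472e-02]), 'qvel': array([ 0.00111139, -0.00033401, -0.00171883,  0.0008304 , -0.00012913,
       -0.0001828 ]), 'effort': array([ 2.47275922e-03, -5.44379675e+01, -3.62364614e+01,  3.89365289e-05,
        3.08513059e-03,  2.64329555e-05]), 'position': array([0.21600841, 0.50557851, 0.2307696 ]), 'ee_rot': array([-6.29942421e-01, -3.07751050e+00,  1.61801894e-03]), 'wrist_force': array([-0.14476731,  0.57080327, -0.14105635]), 'wrist_torque': array([-0.01215954, -0.00334497, -0.00852648]), 'gripper_force': 0.0, 'grip_width': 0.0853165937057422}
```

View pics/scene0.png

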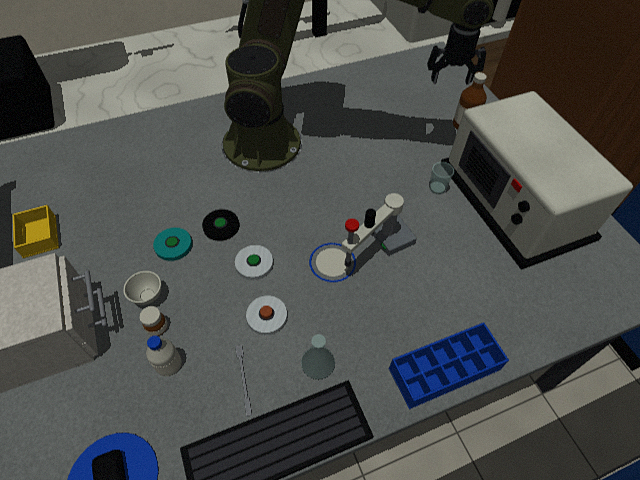

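View pics/top0.png

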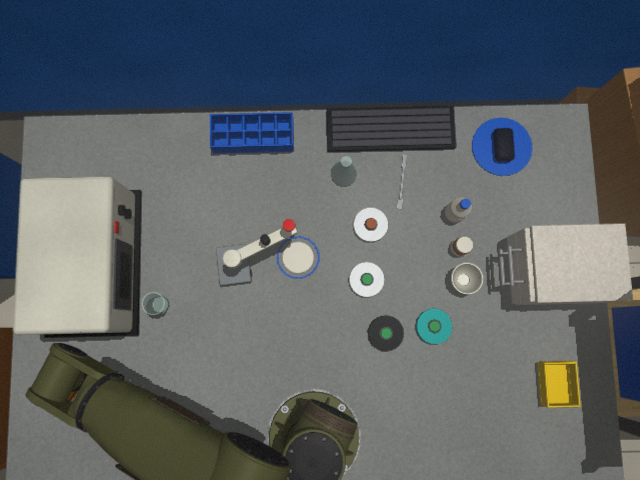

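The top view shows the press with its hub at (232,259), handle at (265,240), red knob at (289,226) and ring at (298,257).
Candidates for the green carrier (top-view pixels):
- aluminium disc with green pellet at (367,280), scene (254,260): **chosen**
- black disc at (386,333)
- turquoise disc at (435,326)
- aluminium disc with brown pellet at (371,224)

```bash
cat > h.py <<'E'
from station import *
import numpy as np, cv2
def ray(n,uv):
    m=camera_model(n);R=np.array(m["R"]);t=np.array(m["t"])
    d=R.T@np.array([(uv[0]-m["cx"])/m["fx"],(uv[1]-m["cy"])/m["fy"],1]);return -R.T@t,d
def plane(n,uv,z):
    o,d=ray(n,uv);return (o+d*(z-o[2])/d[2])
def tri(a,b):  # two (cam,uv)
    A=[];B=[]
    for n,uv in(a,b):
        o,d=ray(n,uv);d=d/np.linalg.norm(d);P=np.eye(3)-np.outer(d,d);A.append(P);B.append(P@o)
    return np.linalg.lstsq(np.vstack(A),np.hstack(B),rcond=None)[0]
def proj(n,X):
    m=camera_model(n);c=np.array(m["R"])@X+np.array(m["t"]);return m["fx"]*c[0]/c[2]+m["cx"],m["fy"]*c[1]/c[2]+m["cy"]
def blobs(im,lo,hi,win=None,amin=8):
    h=cv2.cvtColor(im,cv2.COLOR_RGB2HSV);k=cv2.inRange(h,np.array(lo),np.array(hi))
    if win: 
        w=np.zeros_like(k);x0,y0,x1,y1=win;w[y0:y1,x0:x1]=1;k*=w
    n,l,s,c=cv2.connectedComponentsWithStats(k)
    return [(c[i].round(1).tolist(),int(s[i,4]),s[i,:4].tolist()) for i in range(1,n) if s[i,4]>=amin],k
E
python3 - <<'E'
from h import *
W={"scene":dict(ring=(300,235,365,290),knob=(335,210,365,245),hub=(380,190,408,212),handle=(360,200,380,230),disc=(228,240,280,285)),
"top":dict(ring=(270,230,325,282),knob=(275,212,300,240),hub=(218,245,245,275),handle=(255,230,275,250),disc=(345,258,388,302))}
tile=[]
for n in W:
    im=cv2.imread(f"pics/{n}0.png")[:,:,::-1].copy()
    b,k=blobs(im,(105,110,60),(130,255,255),W[n]["ring"]); 
    p=cv2.findNonZero(k); hull=cv2.convexHull(p); e=cv2.fitEllipse(hull); print(n,"ring",e, plane(n,e[0],0))
    b,k=blobs(im,(0,0,130),(180,60,255),W[n]["disc"],200); print("disc",b)
    hull=cv2.convexHull(cv2.findNonZero(k)); e=cv2.fitEllipse(hull); print(e,plane(n,e[0],.015))
    print("pellet",blobs(im,(45,100,40),(85,255,255),W[n]["disc"])[0])
    for nm,lo,hi in(("knob",(0,150,80),(8,255,255)),("handle",(0,0,0),(180,255,45)),("hub",(0,0,185),(180,60,255))):
        print(nm,blobs(im,lo,hi,W[n][nm])[0])
    x0,y0,x1,y1=(220,180,420,300) if n=="scene" else (200,200,400,320)
    tile.append(cv2.resize(im[y0:y1,x0:x1],None,fx=2.45 if 0 else 2.5,fy=2.5,interpolation=cv2.INTER_CUBIC))
cv2.imwrite("pics/crop.png",np.vstack(tile)[:,:,::-1])
E
```

```text
scene ring ((331.9143981933594, 262.04376220703125), (39.07284164428711, 46.30038833618164), 93.4878158569336) [0.50183471 0.03279674 0.        ]
disc [([253.3, 260.4], 785, [235, 245, 38, 32])]
((253.24229431152344, 260.3377990722656), (31.089197158813477, 37.799560546875), 77.85936737060547) [ 0.42957418 -0.16168657  0.015     ]
pellet [([252.9, 259.2], 89, [248, 255, 11, 10])]
knob [([351.6, 224.0], 120, [345, 219, 14, 11])]
handle [([369.6, 218.0], 180, [364, 209, 12, 19])]
hub []
top ring ((297.67462158203125, 257.0644226074219), (42.08882141113281, 42.56304168701172), 60.076416015625) [0.50685475 0.03281669 0.        ]
disc [([364.9, 276.6], 1053, [345, 258, 43, 39])]
((364.0870361328125, 278.5117492675781), (45.89724349975586, 79.05127716064453), 82.62094116210938) [ 0.43871391 -0.1560674   0.015     ]
pellet [([366.6, 278.7], 81, [362, 274, 10, 10])]
knob [([288.4, 224.7], 109, [283, 219, 12, 12])]
handle [([265.3, 242.7], 12, [262, 241, 7, 4])]
hub [([233.6, 256.5], 279, [223, 247, 22, 20])]
```

View pics/crop.png

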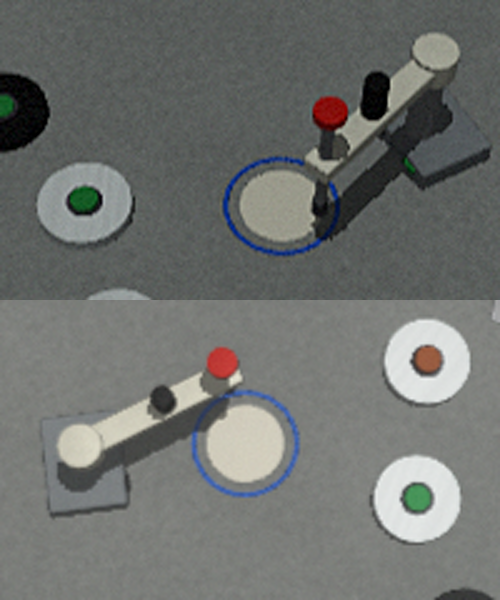

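The crop confirms the choice: the aluminium disc with the green pellet is at top (367,280). The press arm is near the ring, with the foot hanging over or close to it. I'll triangulate next.

Run:
```python
from h import *
I={n:cv2.imread(f"pics/{n}0.png")[:,:,::-1].copy() for n in("scene","top")}
W={"scene":(300,235,365,290),"top":(270,230,325,282)}
def disc(n,win,th):
    b,k=blobs(I[n],(0,0,th),(180,60,255),win,200); p=cv2.findNonZero(k); h=cv2.convexHull(p);e=cv2.fitEllipse(h);return e
for n,w,th in(("top",(345,258,388,302),190),("scene",(228,240,280,285),170),("top",(350,204,392,246),190),("scene",(240,290,292,336),170)):
    e=disc(n,w,th); print(n,"disc",e,plane(n,e[0],.018))
# ring outer points -> world circle lsq
for n in W:
    b,k=blobs(I[n],(100,120,60),(130,255,255),W[n],20); print(b)
    c=max(b,key=lambda q:q[1])
    p=cv2.findNonZero(k)[:,0]; X=np.array([plane(n,q,0)[:2] for q in p])
    A=np.c_[2*X,np.ones(len(X))];s=np.linalg.lstsq(A,(X**2).sum(1),rcond=None)[0];print(n,"ring",s[:2],np.sqrt(s[2]+s[0]**2+s[1]**2))
    b,k=blobs(I[n],(10,5,120),(40,90,255),(W[n][0]+5,W[n][1]+5,W[n][2]-5,W[n][3]-5),100);print("beige",b)
print("knob",tri(("scene",(351.6,223.2)),("top",(288.6,224.7))))
print("green pellet",tri(("scene",(252.9,259.2)),("top",(366.6,278.7))))
print("hub z162 top",plane("top",(232.5,258),.162),"scene",plane("scene",(394.5,200),.162))
print("handle",plane("top",(264.8,239.5),.205),plane("scene",(370,214),.205))
```

```text
top disc ((366.5545959472656, 279.0218811035156), (33.749568939208984, 34.3130989074707), 135.27769470214844) [ 0.43683799 -0.16278558  0.018     ]
scene disc ((255.6214599609375, 263.5935363769531), (16.60221290588379, 23.86313247680664), 142.8374481201172) [ 0.44353831 -0.15926738  0.018     ]
top disc ((370.55206298828125, 224.06838989257812), (32.95159149169922, 33.70998764038086), 116.99079895019531) [ 0.59564674 -0.18026472  0.018     ]
scene disc ((271.1034240722656, 315.76019287109375), (25.612430572509766, 35.17091751098633), 40.75221633911133) [ 0.60091926 -0.1698246   0.018     ]
[([324.1, 263.5], 167, [309, 243, 40, 39])]
scene ring [0.50030535 0.03376946] 0.05960889152203204
beige [([331.1, 261.7], 694, [316, 248, 30, 29])]
[([299.6, 258.7], 164, [277, 236, 42, 43])]
top ring [0.50739193 0.03298414] 0.05970025473916338
beige [([297.9, 257.1], 867, [279, 239, 38, 37])]
knob [0.56028903 0.04726813 0.23297501]
green pellet [ 0.43653424 -0.16241557  0.03077729]
hub z162 top [0.48846664 0.19880918 0.162     ] scene [0.4845592 0.2034533 0.162    ]
handle [0.5286534  0.11021237 0.205     ] [0.5322363  0.10828382 0.205     ]
```

Run:
```python
from h import *
from scipy.spatial.transform import Rotation as Ro
R=Ro.from_rotvec(state()["ee_rot"]).as_matrix();print(R.round(3), "yaw of tool y",np.degrees(np.arctan2(R[1,1],R[0,1])))
hub=np.array([.4885,.1988]);sp=np.array([.5074,.0330]);a0=np.arctan2(*(sp-hub)[::-1]);print("home deg",np.degrees(a0))
for n,uv in(("black",(386,333)),("turq",(435,326))):print(n,plane("top",uv,.018))
for d in(-3,0,16,18.5,25,35,45,55,65,72,78):
    t=a0+np.radians(d);print(d,(1000*(hub+.1*np.array([np.cos(t),np.sin(t)]))).round(1),"tangent yaw",round(np.degrees(t)+90,1))
```

```text
[[-0.92   0.393 -0.   ]
 [ 0.393  0.92  -0.001]
 [ 0.    -0.001 -1.   ]] yaw of tool y 66.86359923691161
home deg -83.49676729921518
black [ 0.2835159  -0.21181804  0.018     ]
turq [ 0.29965285 -0.35070362  0.018     ]
-3 [494.6  99. ] tangent yaw 3.5
0 [499.8  99.4] tangent yaw 6.5
16 [526.8 106.4] tangent yaw 22.5
18.5 [530.8 108.2] tangent yaw 25.0
25 [540.8 113.5] tangent yaw 31.5
35 [554.8 123.9] tangent yaw 41.5
45 [566.8 136.6] tangent yaw 51.5
55 [576.4 151.1] tangent yaw 61.5
65 [583.3 167.1] tangent yaw 71.5
72 [586.5 178.9] tangent yaw 78.5
78 [588.  189.2] tangent yaw 84.5
```

>>> step_arm(motion=[[35, -44, 20, 0, 0, -0.08, 60], [70, -88, 30, 0, 0, -0.16, 60], [105, -132, 30, 0, 0, -0.24, 60], [140, -176, 30, 0, 0, -0.32, 60], [175, -220, 30, 0, 0, -0.4, 60], [210, -265, 30, 0, 0, -0.5, 60], [245, -309, 30, 0, 0, -0.6, 60], [280, -353, 30, 0, 0, -0.68, 60], [313, -397, 30, 0, 0, -0.73, 60], [313, -397, 30, 0, 0, -0.73, 60]])

```text
time: 1.35
position: [0.5303, 0.1061, 0.2604]
ee_rot: [-1.693, -2.646, 0.002]
wrist_force: [-0.5, 0.1, -0.5]
grip_width: 0.0602
gripper_force: 0.0
```

Run:
```python
from h import *
s=state();print(s["time"],s["position"],s["wrist_force"],s["grip_width"])
a=capture("top")[160:320,200:400];b=capture("scene")[140:300,280:480]
cv2.imwrite("pics/a1.png",np.hstack([cv2.resize(x,None,fx=2,fy=2,interpolation=cv2.INTER_CUBIC) for x in(a,b)])[:,:,::-1])
```

```text
1.35 [0.5302856  0.10608578 0.26043022] [-0.50162108  0.14318279 -0.52261553] 0.06015040857699495
```

View pics/a1.png

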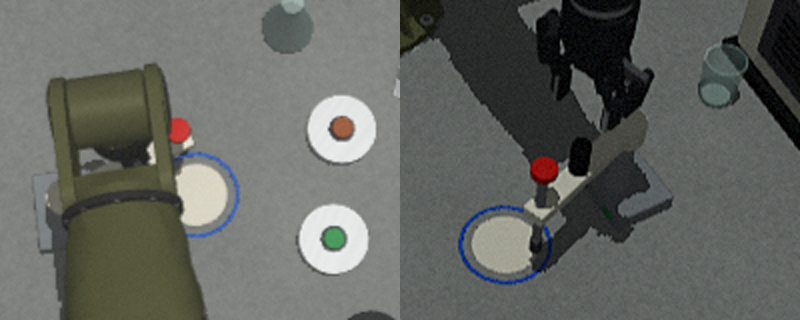

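The scene half shows the finger tips at about scene (360,187) and (382,202), straddling the handle top at (370,210). I'll check this against the projected TCP.

Run:
```python
from h import *
for p in([.5303,.1061,.2604],[.5303,.1061,.265],[.5303,.1061,.205]):print(proj("scene",np.array(p)))
t=np.radians(25)
for s in(-.037,.037):print("tip",proj("scene",np.array([.5303+s*np.cos(t),.1061+s*np.sin(t),.267])))
```

```text
(np.float64(371.20289948255254), np.float64(198.0031703708394))
(np.float64(371.4127583766659), np.float64(196.64233961649188))
(np.float64(368.78806642518276), np.float64(213.66216402449226))
tip (np.float64(358.7149311636264), np.float64(187.41214075329603))
tip (np.float64(384.65089451984255), np.float64(204.92409760018512))
```

>>> step_arm(motion=[[1, 0, -30, 0, 0, 0, 60], [1, 0, -60, 0, 0, 0, 60], [1, 0, -90, 0, 0, 0, 60], [1, 0, -90, 0, 0, 0, 60]])

```text
time: 1.95
position: [0.5287, 0.1097, 0.1698]
ee_rot: [-1.683, -2.649, 0.004]
wrist_force: [0.5, -0.5, 0.8]
grip_width: 0.0602
gripper_force: 0.0
```

>>> step_arm(motion=[[10.7, 5.8, 0, 0, 0, 0.12, 60], [20.6, 12.9, 0, 0, 0, 0.24, 60], [29.6, 21.1, 0, 0, 0, 0.37, 60], [37.6, 30.4, 0, 0, 0, 0.49, 60], [44.3, 40.6, 0, 0, 0, 0.61, 60], [49.8, 51.5, 0, 0, 0, 0.73, 60], [53.8, 63, 0, 0, 0, 0.86, 60], [56.5, 75, 0, 0, 0, 0.98, 60], [57.6, 87, 0, 0, 0, 1.1, 60], [57.4, 98.4, 0, 0, 0, 1.21, 60]])

```text
time: 3.2
position: [0.5878, 0.2078, 0.1731]
ee_rot: [-0.127, 3.137, -0.001]
wrist_force: [4.4, -4.0, -1.6]
grip_width: 0.06
gripper_force: 2.2
```

>>> step_arm(motion=[[-1, -12, 0, 0, 0, 0, 60], [-1, -12, 0, 0, 0, 0, 60], [-1, -12, 40, 0, 0, 0, 60], [-1, -12, 90, 0, 0, 0, 60], [-1, -12, 90, 0, 0, 0, 60]])

```text
time: 3.82
position: [0.5875, 0.1951, 0.2662]
ee_rot: [-0.116, 3.132, 0.003]
wrist_force: [0.2, 0.3, -0.9]
grip_width: 0.0601
gripper_force: 0.0
```

Run:
```python
from h import *
s=state();print(s["joints"].round(3),s["position"])
im=capture("scene");cv2.imwrite("pics/s2.png",im[:,:,::-1])
for w in [(250,160,460,300)]:
    b=blobs(im,(0,150,80),(8,255,255),w)[0];print(b)
    for q in b:print(plane("scene",q[0],.233))
```

```text
[ 0.261  0.431  1.264  0.     1.44  -1.383] [0.58748193 0.19513794 0.26618096]
[([425.4, 238.3], 131, [419, 233, 14, 12])]
[0.65628813 0.17844335 0.233     ]
```

>>> step_arm(motion=[[-18, -44, 0, 0, 0, -0.18, 60], [-36, -88, 0, 0, 0, -0.36, 60], [-54, -132, 0, 0, 0, -0.54, 60], [-72, -175, 0, 0, 0, -0.72, 60], [-90, -219, 0, 0, 0, -0.9, 60], [-108, -263, 0, 0, 0, -1.08, 60], [-126, -307, 0, 0, 0, -1.26, 60], [-144, -350, 0, 0, 0, -1.44, 60], [-162, -394, 0, 0, 0, -1.62, 60], [-179, -438, 0, 0, 0, -1.8, 60]])

```text
time: 5.12
position: [0.4062, -0.244, 0.2605]
ee_rot: [-2.391, -2.035, 0.0]
wrist_force: [0.9, 0.5, 0.1]
grip_width: 0.0597
gripper_force: 0.0
```

>>> step_arm(motion=[[0, 0, -40, 0, 0, -0.1, 50], [0, 0, -80, 0, 0, -0.19, 50], [0, 0, -110, 0, 0, -0.19, 50], [0, 0, -110, 0, 0, -0.19, 50]])

```text
time: 5.62
position: [0.4062, -0.2422, 0.1492]
ee_rot: [-2.565, -1.806, 0.003]
wrist_force: [0.9, -0.2, 0.9]
grip_width: 0.0503
gripper_force: 0.0
```

Run:
```python
from h import *
s=state();print(s["joints"].round(3),s["position"],s["grip_width"])
im=capture("top");cv2.imwrite("pics/t3.png",im[:,:,::-1])
b,k=blobs(im,(100,120,60),(130,255,255),(265,225,330,290),20)
p=cv2.findNonZero(k)[:,0];X=np.array([plane("top",q,0)[:2] for q in p]);A=np.c_[2*X,np.ones(len(X))];q=np.linalg.lstsq(A,(X**2).sum(1),rcond=None)[0];print("ring",q[:2])
print("green",[(c,plane("top",c,.03)) for c,*_ in blobs(im,(45,100,40),(85,255,255),(340,255,395,305))[0]])
print("knob",[plane("top",c,.233) for c,*_ in blobs(im,(0,150,80),(8,255,255),(150,100,350,300))[0]])
cv2.imwrite("pics/t3c.png",cv2.resize(im[160:400,200:500],None,fx=2,fy=2)[:,:,::-1])
```

```text
[-0.615  0.222  1.824  0.     1.101 -0.271] [ 0.40622268 -0.2421534   0.14919949] 0.050284568353196245
ring [0.50740281 0.03298905]
green [([366.4, 278.3], array([ 0.43790754, -0.16131913,  0.03      ]))]
knob [array([0.65585182, 0.18112017, 0.233     ])]
```

View pics/t3c.png

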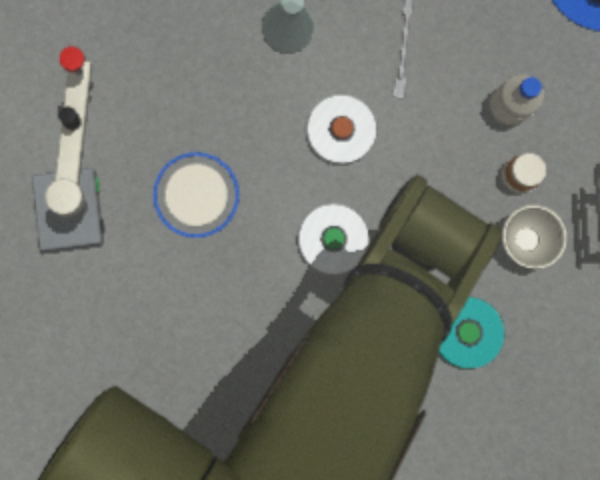

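The crop shows the press arm swung clear (knob at crop (72,60), about 77 degrees), and the gripper behind the green carrier at crop (333,238). The brown carrier at (342,128) is untouched. I'll descend now.

>>> step_arm(motion=[[2, 0, -50, 0, 0, 0, 50], [2, 0, -100, 0, 0, 0, 50], [2, 0, -130, 0, 0, 0, 50], [2, 0, -138, 0, 0, 0, 50], [2, 0, -144, 0, 0, 0, 50], [2, 0, -144, 0, 0, 0, 50]])

```text
time: 6.42
position: [0.41, -0.2432, 0.0083]
ee_rot: [2.567, 1.809, 0.001]
wrist_force: [0.0, 0.2, 0.4]
grip_width: 0.05
gripper_force: 0.0
```

>>> step_arm(motion=[[5.1, 14.1, 0, 0, 0, 0, 50], [8.5, 23.5, 0, 0, 0, 0, 50], [12, 33, 0, 0, 0, 0, 50], [15.3, 42.3, 0, 0, 0, 0, 50], [18.6, 51.8, 0, 0, 0, 0, 50], [22, 61, 0, 0, 0, 0, 50], [25.4, 70.6, 0, 0, 0, 0, 50]])

```text
time: 7.3
position: [0.4352, -0.1717, 0.0073]
ee_rot: [2.568, 1.81, 0.0]
wrist_force: [-0.7, -1.6, 1.2]
grip_width: 0.0504
gripper_force: 1.0
```

>>> step_arm(motion=[[5.1, 14, 0, 0, 0, 0, 50], [10.2, 28.5, 0, 0, 0, 0, 50], [15.4, 43, 0, 0, 0, 0, 50], [20.6, 58, 0, 0, 0, 0, 50], [25.8, 73, 0, 0, 0, 0, 50], [31, 88, 0, 0, 0, 0, 50], [36, 103, 0, 0, 0, 0, 50], [40.3, 115, 0, 0, 0, 0, 50], [43, 123, 0, 0, 0, 0, 50], [43, 123, 0, 0, 0, 0, 50]])

```text
time: 8.55
position: [0.478, -0.0487, 0.0072]
ee_rot: [-2.567, -1.81, -0.0]
wrist_force: [0.5, -1.4, -0.1]
grip_width: 0.0502
gripper_force: 0.0
```

```bash
cat > meas.py <<'E'
from h import *
import sys
s=state();print(s["time"],s["position"].round(4),s["wrist_force"].round(1))
im=capture("top")
b,k=blobs(im,(0,0,175),(180,18,255),(255,225,350,320),100);print(b)
c=max(b,key=lambda q:q[1]);h=cv2.convexHull(cv2.findNonZero(k));e=cv2.fitEllipse(h)
D=plane("top",e[0],.018);print("disc hull",e,D)
for g,*_ in blobs(im,(45,100,40),(85,255,255),(255,225,350,320))[0]:
    P=plane("top",g,.03);print("pellet",P,"to go mm",(1000*(np.array([.5074,.0330])-P[:2])).round(1))
cv2.imwrite(f"pics/{sys.argv[1]}.png",cv2.resize(im[190:330,240:440],None,fx=3,fy=3,interpolation=cv2.INTER_CUBIC)[:,:,::-1])
E
python3 meas.py m1
```

```text
8.55 [ 0.478  -0.0487  0.0072] [ 0.5 -1.4 -0.1]
[([297.7, 251.7], 172, [291, 242, 15, 24])]
disc hull ((293.98419189453125, 253.73008728027344), (15.130178451538086, 32.38359069824219), 34.55376052856445) [0.51452071 0.04272614 0.018     ]
```

View pics/m1.png

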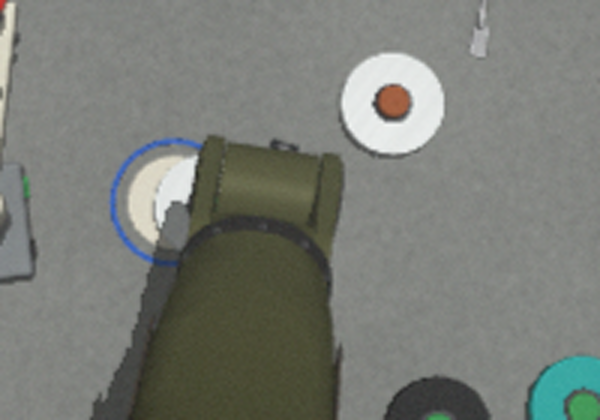

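The camera view from above is blocked by the robot, with only the disc's left edge visible at crop (157,205). I'll use the scene camera relative to its first reading.

Run:
```python
from h import *
im=capture("scene");cv2.imwrite("pics/s4.png",im[:,:,::-1])
p0=plane("scene",(252.9,259.2),.03)[:2]
for c,a,w in blobs(im,(45,100,40),(85,255,255),(270,225,365,300))[0]:
    p=plane("scene",c,.03)[:2]; est=np.array([.4368,-.1628])+p-p0
    print(c,a,p,"est",est,"to go",1000*(np.array([.5074,.0330])-est))
print("offset pellet",p0-[.4368,-.1628],"offset ring",[.5003-.5074,.0338-.033])
```

```text
[321.1, 260.0] 60 [0.5032243  0.00061986] est [0.50420362 0.0007921 ] to go [ 3.19638242 32.20790121]
offset pellet [-0.00097932 -0.00017224] offset ring [-0.007099999999999995, 0.0007999999999999952]
```

Run:
```python
from h import *
for f in("s2","s4"):
    im=cv2.imread(f"pics/{f}.png")[:,:,::-1].copy()
    b,k=blobs(im,(100,100,40),(135,255,255),(295,230,370,295),15);print(b)
    p=cv2.findNonZero(k)[:,0];X=np.array([plane("scene",q,0)[:2] for q in p]);A=np.c_[2*X,np.ones(len(X))];q=np.linalg.lstsq(A,(X**2).sum(1),rcond=None)[0];print(f,"ring",q[:2],np.sqrt(q[2]+q[0]**2+q[1]**2))
im=cv2.imread("pics/s4.png");cv2.imwrite("pics/s4c.png",cv2.resize(im[200:320,240:400],None,fx=4,fy=4,interpolation=cv2.INTER_CUBIC))
```

```text
[([332.2, 262.4], 261, [309, 243, 47, 39])]
s2 ring [0.50028792 0.0340291 ] 0.05967248712148708
[([341.8, 262.9], 167, [322, 243, 34, 39])]
s4 ring [0.50022378 0.03418573] 0.059683006629919676
```

View pics/s4c.png

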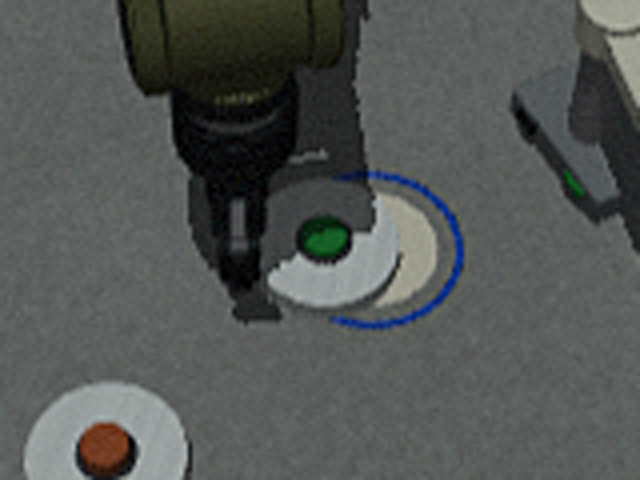

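The crop shows the disc partly over the spot: pellet at scene (321.2,259.5), ring at (332.2,262.4). About (3, 32) mm remain, which matches the TCP geometry, so I'll push slowly.

>>> step_arm(motion=[[0.8, 7, 0, 0, 0, 0, 50], [1.6, 14, 0, 0, 0, 0, 50], [2.2, 20, 0, 0, 0, 0, 50], [2.6, 25, 0, 0, 0, 0, 50], [2.9, 28.5, 0, 0, 0, 0, 50], [3.1, 31, 0, 0, 0, 0, 50], [3.1, 31, 0, 0, 0, 0, 50]])

```text
time: 9.52
position: [0.481, -0.0181, 0.0073]
ee_rot: [-2.568, -1.81, -0.0]
wrist_force: [-0.3, 0.2, 0.8]
grip_width: 0.0502
gripper_force: 0.0
```

```bash
cat > m2.py <<'E'
from h import *
import sys
s=state();print(s["time"],s["position"].round(4),s["wrist_force"].round(1))
im=capture("scene");cv2.imwrite(f"pics/{sys.argv[1]}.png",im[:,:,::-1])
p0=plane("scene",(252.9,259.2),.026)[:2]
for c,a,w in blobs(im,(45,100,40),(85,255,255),(290,235,355,295))[0]:
    est=np.array([.4368,-.1628])+plane("scene",c,.026)[:2]-p0
    print(c,a,"est",est,"to go",1000*(np.array([.5074,.0330])-est))
E
python3 m2.py s5
```

```text
9.525 [ 0.481  -0.0181  0.0073] [-0.3  0.2  0.8]
[332.3, 257.1] 64 est [0.50686098 0.03213385] to go [0.53902334 0.86615493]
```

>>> step_arm(motion=[[-7, -19, 0, 0, 0, 0, 50], [-14, -38, 0, 0, 0, 0, 50], [-20, -56, 0, 0, 0, 0, 50], [-20, -60, 50, 0, 0, 0, 60], [-40, -100, 100, 0, 0, 0, 60], [-55, -140, 150, 0, 0, 0, 60], [-70, -190, 200, 0, 0, 0, 60], [-75, -220, 240, 0, 0, 0, 60], [-75, -220, 255, 0, 0, 0, 60], [-75, -220, 255, 0, 0, 0, 60]])

```text
time: 10.82
position: [0.4061, -0.2388, 0.2632]
ee_rot: [2.567, 1.807, 0.001]
wrist_force: [0.2, -0.1, -0.6]
grip_width: 0.0604
gripper_force: 0.0
```

```bash
cat > m3.py <<'E'
from h import *
im=capture("top")
b,k=blobs(im,(100,120,60),(130,255,255),(270,230,325,285),5)
p=cv2.findNonZero(k)[:,0];X=np.array([plane("top",q,0)[:2] for q in p]);A=np.c_[2*X,np.ones(len(X))];q=np.linalg.lstsq(A,(X**2).sum(1),rcond=None)[0];print("ring",q[:2],np.sqrt(q[2]+q[0]**2+q[1]**2),len(p))
b,k=blobs(im,(0,0,190),(180,60,255),(272,232,322,282),100);e=cv2.fitEllipse(cv2.convexHull(cv2.findNonZero(k)));D=plane("top",e[0],.018);print("disc",e,D,"to go",1000*(q[:2]-D[:2]))
for g,*_ in blobs(im,(45,100,40),(85,255,255),(275,235,322,280))[0]: P=plane("top",g,.026);print("pellet",P, "to go",1000*(q[:2]-P[:2]))
print("knob",[plane("top",c,.233) for c,*_ in blobs(im,(0,150,80),(8,255,255),(200,150,330,300))[0]])
E
python3 m3.py; python3 m2.py s6
```

```text
ring [0.50738321 0.03294713] 0.059671219210676855 185
disc ((297.94757080078125, 257.5171813964844), (33.644901275634766, 33.983394622802734), 88.34809112548828) [0.50330286 0.03157228 0.018     ] to go [4.08035297 1.37485041]
pellet [0.50295421 0.03176769 0.026     ] to go [4.42899929 1.179439  ]
knob [array([0.65584574, 0.18086679, 0.233     ])]
10.875 [ 0.4059 -0.2382  0.2619] [-0.3  0.8 -0.6]
[331.5, 256.1] 88 est [0.50319049 0.03140784] to go [4.20951412 1.5921607 ]
```

Run:
```python
from h import *
im=cv2.imread("pics/s6.png")[:,:,::-1].copy()
g=cv2.cvtColor(im,cv2.COLOR_RGB2GRAY)
b,k=blobs(im,(100,100,40),(135,255,255),(295,230,370,295),15)
p=cv2.findNonZero(k)[:,0];X=np.array([plane("scene",q,0)[:2] for q in p]);A=np.c_[2*X,np.ones(len(X))];q=np.linalg.lstsq(A,(X**2).sum(1),rcond=None)[0];print("ring",q[:2],len(p))
for th in(120,130,140,150):
    b,k=blobs(im,(0,0,th),(180,60,255),(308,238,358,288),100);h=cv2.convexHull(cv2.findNonZero(k))
    X=np.array([plane("scene",q,.018)[:2] for q in h[:,0]]);c,r=cv2.minEnclosingCircle((X*1000).astype(np.float32));print(th,"disc",c,r,cv2.fitEllipse(h)[0])
```

```text
ring [0.49994125 0.03409587] 198
120 disc (497.37078857421875, 32.56793212890625) 50.54347610473633 (331.46160888671875, 257.45068359375)
130 disc (497.37078857421875, 32.56793212890625) 50.54347610473633 (331.455810546875, 257.464599609375)
140 disc (497.1971435546875, 31.84149169921875) 50.155426025390625 (331.4211120605469, 257.3310546875)
150 disc (497.33154296875, 32.869598388671875) 48.95114517211914 (331.5133056640625, 257.416015625)
```

>>> step_arm(motion=[[1, 34, 0, 0, 0, -0.16, 50], [2, 68, 0, 0, 0, -0.32, 50], [3, 102, 0, 0, 0, -0.48, 50], [4, 136, 0, 0, 0, -0.64, 50], [5, 170, 0, 0, 0, -0.8, 50], [6, 204, 0, 0, 0, -0.96, 50], [7, 238, 0, 0, 0, -1.12, 50], [7, 272, 0, 0, 0, -1.225, 50], [7, 272, -50, 0, 0, -1.225, 50], [7, 272, -100, 0, 0, -1.225, 50]])

```text
time: 12.18
position: [0.4122, 0.0347, 0.16]
ee_rot: [-3.142, -0.008, 0.001]
wrist_force: [0.9, -0.2, -0.2]
grip_width: 0.0502
gripper_force: 0.0
```

>>> step_arm(motion=[[0, 0, -50, 0, 0, 0, 50], [0, 0, -100, 0, 0, 0, 50], [0, 0, -140, 0, 0, 0, 50], [0, 0, -150, 0, 0, 0, 50], [0, 0, -154, 0, 0, 0, 50], [0, 0, -154, 0, 0, 0, 50]])

```text
time: 12.92
position: [0.4135, 0.0339, 0.0092]
ee_rot: [3.142, 0.005, 0.002]
wrist_force: [-0.7, -0.3, 0.8]
grip_width: 0.0501
gripper_force: 0.0
```

>>> step_arm(motion=[[8, 0, -1, 0, 0, 0, 50], [16, 0, -2, 0, 0, 0, 50], [22, 0, -2, 0, 0, 0, 50], [26, 0, -2, 0, 0, 0, 50], [29, 0, -2, 0, 0, 0, 50], [31, 0, -2, 0, 0, 0, 50], [33, 0, -2, 0, 0, 0, 50], [33, 0, -2, 0, 0, 0, 50]])

```text
time: 13.92
position: [0.446, 0.0338, 0.0062]
ee_rot: [-3.142, -0.004, 0.0]
wrist_force: [-0.2, -0.4, 0.6]
grip_width: 0.0499
gripper_force: 0.2
```

```bash
python3 m2.py s7
```

```text
13.925 [0.446  0.0338 0.0062] [-0.2 -0.4  0.6]
[331.7, 256.3] 90 est [0.50396404 0.03165081] to go [3.43595631 1.34918978]
```

>>> step_arm(motion=[[1, 0.3, 0, 0, 0, 0, 50], [2, 0.6, 0, 0, 0, 0, 50], [3, 1, 0, 0, 0, 0, 50], [3, 1, 0, 0, 0, 0, 50]])

```text
time: 14.48
position: [0.4491, 0.0348, 0.0063]
ee_rot: [-3.142, -0.004, -0.0]
wrist_force: [-0.2, -0.1, 0.6]
grip_width: 0.0499
gripper_force: 0.3
```

```bash
python3 m2.py s8
```

```text
14.475 [0.4491 0.0348 0.0063] [-0.2 -0.1  0.6]
[332.5, 257.2] 91 est [0.50734312 0.03249875] to go [0.05687891 0.50124637]
```

>>> step_arm(motion=[[-10, 0, 0, 0, 0, 0, 50], [-20, 0, 0, 0, 0, 0, 50], [-35, 0, 0, 0, 0, 0, 50], [-50, 0, 30, 0, 0, 0, 50], [-60, -30, 80, 0, 0, 0.1, 50], [-60, -80, 140, 0, 0, 0.25, 60], [-50, -130, 200, 0, 0, 0.4, 60], [-40, -180, 250, 0, 0, 0.55, 60], [-40, -230, 255, 0, 0, 0.7, 60], [-40, -270, 255, 0, 0, 0.85, 60]])

```text
time: 15.78
position: [0.4087, -0.2368, 0.263]
ee_rot: [2.854, 1.306, 0.003]
wrist_force: [0.9, 1.0, -0.7]
grip_width: 0.0597
gripper_force: 0.0
```

```bash
python3 m3.py; python3 m2.py s9
```

```text
ring [0.50737362 0.03302045] 0.05971068306373761 189
disc ((297.4971923828125, 256.066162109375), (33.77180099487305, 33.93080520629883), 75.58324432373047) [0.50752456 0.0327806  0.018     ] to go [-0.15093991  0.23984653]
pellet [0.50758067 0.03281815 0.026     ] to go [-0.20704355  0.20229692]
knob [array([0.65559195, 0.18112119, 0.233     ])]
15.825 [ 0.4083 -0.2423  0.2629] [-1.4 -2.5 -1.9]
[332.6, 257.1] 92 est [0.50715022 0.03286501] to go [0.24977992 0.13498517]
```

>>> step_arm(motion=[[15, 36, 0, 0, 0, 0.18, 60], [30, 72, 0, 0, 0, 0.36, 60], [45, 108, 0, 0, 0, 0.54, 60], [60, 144, 0, 0, 0, 0.72, 60], [75, 180, 0, 0, 0, 0.9, 60], [90, 216, 0, 0, 0, 1.08, 60], [105, 252, 0, 0, 0, 1.26, 60], [120, 288, 0, 0, 0, 1.44, 60], [135, 324, 0, 0, 0, 1.62, 60], [150, 360, 0, 0, 0, 1.8, 60]])

```text
time: 17.12
position: [0.5586, 0.1263, 0.261]
ee_rot: [-0.752, -3.05, 0.0]
wrist_force: [0.2, -0.1, -0.6]
grip_width: 0.0601
gripper_force: 0.0
```

>>> step_arm(motion=[[14, 36, 0, 0, 0, 0.18, 60], [28, 72, 0, 0, 0, 0.37, 60], [28, 72, 0, 0, 0, 0.37, 60], [28, 72, 0, 0, 0, 0.37, 60]])

```text
time: 17.62
position: [0.5864, 0.1966, 0.261]
ee_rot: [-0.189, -3.135, 0.0]
wrist_force: [-0.3, 0.9, 0.2]
grip_width: 0.0601
gripper_force: 0.0
```

Run:
```python
from h import *
s=state();print(s["position"],s["joints"].round(2))
im=capture("scene");cv2.imwrite("pics/b1.png",cv2.resize(im[170:290,360:500],None,fx=4,fy=4,interpolation=cv2.INTER_CUBIC)[:,:,::-1])
for z in(.205,):print(proj("scene",np.array([s["position"][0],s["position"][1],z])),proj("scene",s["position"]))
print(blobs(im,(0,150,80),(8,255,255),(340,160,460,300))[0])
```

```text
[0.58641225 0.19657852 0.26100161] [ 0.26  0.44  1.27 -0.    1.44 -1.19]
(np.float64(414.8797049948764), np.float64(220.15019592075444)) (np.float64(419.3611763111795), np.float64(204.4567144343132))
[([425.4, 238.3], 126, [419, 233, 14, 12])]
```

View pics/b1.png

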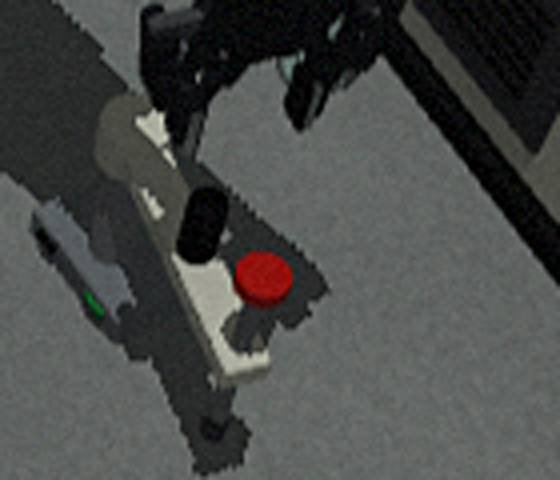

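The crop shows the handle top at scene (412,219.5) between the fingers. The TCP projects about 8 mm too far in +y, so I'll shift -7 and go down.

>>> step_arm(motion=[[-1, -8, 0, 0, 0, -0.03, 60], [-1, -8, -30, 0, 0, -0.03, 60], [-1, -8, -60, 0, 0, -0.03, 60], [-1, -8, -88, 0, 0, -0.03, 60], [-1, -8, -90, 0, 0, -0.03, 60], [-1, -8, -90, 0, 0, -0.03, 60]])

```text
time: 18.42
position: [0.5864, 0.1883, 0.1726]
ee_rot: [0.236, 3.131, 0.001]
wrist_force: [0.5, -0.1, 0.3]
grip_width: 0.0598
gripper_force: 0.0
```

>>> step_arm(motion=[[-2.3, -11.9, 0, 0, 0, -0.12, 60], [-6.1, -23.6, 0, 0, 0, -0.24, 60], [-11.2, -34.6, 0, 0, 0, -0.37, 60], [-17.7, -45, 0, 0, 0, -0.49, 60], [-25.4, -54.5, 0, 0, 0, -0.61, 60], [-34.2, -62.9, 0, 0, 0, -0.73, 60], [-43.9, -70.3, 0, 0, 0, -0.85, 60], [-54.5, -76.4, 0, 0, 0, -0.98, 60], [-65.7, -81.2, 0, 0, 0, -1.1, 60]])

```text
time: 19.55
position: [0.5208, 0.1073, 0.173]
ee_rot: [1.841, 2.542, 0.004]
wrist_force: [2.8, 2.2, -0.7]
grip_width: 0.0599
gripper_force: 1.6
```

>>> step_arm(motion=[[-6, -2, 0, 0, 0, -0.06, 60], [-11.8, -3.3, 0, 0, 0, -0.12, 60], [-16.5, -4.3, 0, 0, 0, -0.17, 60], [-21.2, -5, 0, 0, 0, -0.22, 60], [-24.5, -5.3, 0, 0, 0, -0.25, 60], [-28, -5.6, 0, 0, 0, -0.29, 60], [-31, -5.7, 0, 0, 0, -0.29, 60], [-33.4, -5.7, 0, 0, 0, -0.29, 60]])

```text
time: 20.55
position: [0.487, 0.1018, 0.1718]
ee_rot: [2.184, 2.257, 0.001]
wrist_force: [3.4, -1.2, 0.7]
grip_width: 0.06
gripper_force: 1.4
```

>>> step_arm(motion=[[-1.5, 0, 0, 0, 0, 0, 60], [-3, 0, 0, 0, 0, 0, 60], [-3, 0, 0, 0, 0, 0, 60]])

```text
time: 20.92
position: [0.4837, 0.1019, 0.1712]
ee_rot: [-2.185, -2.257, 0.001]
wrist_force: [1.2, -0.6, 0.6]
grip_width: 0.0602
gripper_force: 0.4
```

>>> step_arm(motion=[[-1.5, 0, 0, 0, 0, 0, 60], [-3, 0, 0, 0, 0, 0, 60], [-3, 0, 0, 0, 0, 0, 60]])

```text
time: 21.3
position: [0.4807, 0.1019, 0.1712]
ee_rot: [-2.185, -2.256, 0.0]
wrist_force: [0.4, -0.4, 0.8]
grip_width: 0.0601
gripper_force: 0.3
```

>>> step_arm(motion=[[-1, 0, 0, 0, 0, 0, 60], [-2, 0, 0, 0, 0, 0, 60], [-2, 0, 0, 0, 0, 0, 60]])

```text
time: 21.68
position: [0.4788, 0.1019, 0.1713]
ee_rot: [-2.185, -2.257, 0.0]
wrist_force: [1.0, -0.5, 0.7]
grip_width: 0.0601
gripper_force: 0.6
```

Run:
```python
from h import *
im=capture("scene");cv2.imwrite("pics/b2.png",cv2.resize(im[170:290,290:450],None,fx=4,fy=4,interpolation=cv2.INTER_CUBIC)[:,:,::-1])
k=blobs(im,(0,150,80),(8,255,255),(300,160,460,300))[0];print(k,[plane("scene",q[0],.231) for q in k])
```

```text
[([335.9, 208.6], 118, [330, 203, 13, 12])] [array([0.50775586, 0.03170292, 0.231     ])]
```

>>> step_arm(motion=[[-1, 0, 0, 0, 0, 0, 60], [-2, 0, 0, 0, 0, 0, 60], [-2, 0, 0, 0, 0, 0, 60]])

```text
time: 22.1
position: [0.4772, 0.1018, 0.1713]
ee_rot: [2.185, 2.256, 0.001]
wrist_force: [6.1, -1.3, -2.0]
grip_width: 0.0598
gripper_force: 3.1
```

>>> step_arm(motion=[[-0.5, 0, 0, 0, 0, 0, 60], [-1, 0, 0, 0, 0, 0, 60], [-1, 0, 0, 0, 0, 0, 60]])

```text
time: 22.48
position: [0.4771, 0.1018, 0.1713]
ee_rot: [2.184, 2.255, 0.004]
wrist_force: [16.4, -1.0, -7.6]
grip_width: 0.0597
gripper_force: 7.8
```

Run:
```python
from h import *
im=capture("scene")
k=blobs(im,(0,150,80),(8,255,255),(300,160,460,300))[0];print(k,[plane("scene",q[0],.231) for q in k])
```

```text
[([335.4, 207.8], 116, [329, 202, 14, 12])] [array([0.50518939, 0.0315706 , 0.231     ])]
```

>>> step_arm(motion=[[10, 0, 0, 0, 0, 0, 60], [18, 0, 0, 0, 0, 0, 60], [18, 0, 40, 0, 0, 0, 60], [18, 0, 90, 0, 0, 0, 60], [18, 0, 110, 0, 0, 0, 0], [22, -30, 110, 0, 0, 0, 0], [25, -68, 110, 0, 0, 0, 0], [25, -68, 110, 0, 0, 0, 0], [25, -68, 110, 0, 0, 0, 0]])

```text
time: 23.65
position: [0.501, 0.0341, 0.2812]
ee_rot: [-2.186, -2.256, 0.0]
wrist_force: [-0.3, 0.1, 0.1]
grip_width: 0.0003
gripper_force: 0.0
```

Run:
```python
from h import *
s=state();print(s["position"],s["grip_width"])
im=capture("scene");cv2.imwrite("pics/b3.png",cv2.resize(im[150:290,270:430],None,fx=4,fy=4,interpolation=cv2.INTER_CUBIC)[:,:,::-1])
k=blobs(im,(0,150,80),(8,255,255),(300,160,460,300))[0];print(k,[plane("scene",q[0],.232) for q in k])
print(proj("scene",s["position"]),proj("scene",np.array([*s["position"][:2],.233])))
```

```text
[0.50096097 0.03413598 0.28118975] 0.00026199141485181495
[([334.3, 210.8], 41, [329, 208, 11, 6])] [array([0.51306175, 0.02546675, 0.232     ])]
(np.float64(336.6238184835817), np.float64(191.41317516807686)) (np.float64(335.74154672435293), np.float64(205.57505827810772))
```

View pics/b3.png

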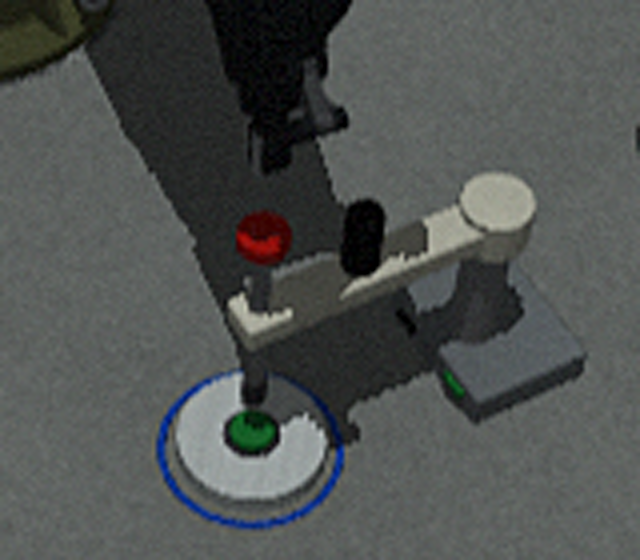

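The crop shows the arm at home with the foot above the pellet at crop (253,430), the carrier centred in the ring, and the knob at crop (264,236). Closed fingers hang above the knob. I'll press gently.

>>> step_arm(motion=[[2, 0, -20, 0, 0, 0, 0], [2, 0, -38, 0, 0, 0, 0], [2, 0, -44, 0, 0, 0, 0], [2, 0, -50, 0, 0, 0, 0], [2, 0, -56, 0, 0, 0, 0], [2, 0, -60, 0, 0, 0, 0], [2, 0, -64, 0, 0, 0, 0], [2, 0, -68, 0, 0, 0, 0], [2, 0, -71, 0, 0, 0, 0], [2, 0, -74, 0, 0, 0, 0]])

```text
time: 24.95
position: [0.503, 0.0339, 0.2072]
ee_rot: [2.186, 2.257, 0.0]
wrist_force: [1.3, 2.3, 3.4]
grip_width: 0.0001
gripper_force: 1.7
```

>>> step_arm(motion=[[0, 0, -1, 0, 0, 0, 0], [0, 0, -2, 0, 0, 0, 0], [0, 0, -3, 0, 0, 0, 0], [0, 0, -4, 0, 0, 0, 0]])

```text
time: 25.45
position: [0.5029, 0.0338, 0.2033]
ee_rot: [2.186, 2.257, 0.0]
wrist_force: [2.4, 1.1, 4.2]
grip_width: -0.0
gripper_force: 1.6
```

>>> step_arm(motion=[[0, 0, -1, 0, 0, 0, 0], [0, 0, -2, 0, 0, 0, 0], [0, 0, -3, 0, 0, 0, 0], [0, 0, -4, 0, 0, 0, 0]])

```text
time: 25.95
position: [0.5029, 0.0338, 0.1992]
ee_rot: [2.186, 2.257, 0.0]
wrist_force: [0.7, 1.0, 3.0]
grip_width: -0.0
gripper_force: 1.6
```

>>> step_arm(motion=[[0, 0, -1, 0, 0, 0, 0], [0, 0, -2, 0, 0, 0, 0], [0, 0, -3, 0, 0, 0, 0], [0, 0, -4, 0, 0, 0, 0]])

```text
time: 26.45
position: [0.5029, 0.0339, 0.1952]
ee_rot: [2.186, 2.257, 0.0]
wrist_force: [1.2, 0.5, 2.5]
grip_width: -0.0001
gripper_force: 1.6
```

>>> step_arm(motion=[[0, 0, -1, 0, 0, 0, 0], [0, 0, -2, 0, 0, 0, 0], [0, 0, -3, 0, 0, 0, 0]])

```text
time: 26.82
position: [0.5029, 0.0338, 0.1922]
ee_rot: [2.186, 2.257, 0.0]
wrist_force: [1.3, -1.2, 3.3]
grip_width: 0.0001
gripper_force: 1.6
```

>>> step_arm(motion=[[0, 0, -1, 0, 0, 0, 0], [0, 0, -2, 0, 0, 0, 0]])

```text
time: 27.08
position: [0.5029, 0.0339, 0.1903]
ee_rot: [2.186, 2.257, 0.0]
wrist_force: [0.3, 0.0, 5.5]
grip_width: -0.0001
gripper_force: 2.6
```

>>> step_arm(motion=[[0, 0, -1, 0, 0, 0, 0], [0, 0, -2, 0, 0, 0, 0]])

```text
time: 27.32
position: [0.503, 0.0338, 0.1885]
ee_rot: [2.185, 2.257, 0.0]
wrist_force: [-0.5, 0.6, 7.9]
grip_width: -0.0
gripper_force: 3.5
```

>>> step_arm(motion=[[0, 0, -1, 0, 0, 0, 0], [0, 0, -2, 0, 0, 0, 0], [0, 0, -3, 0, 0, 0, 0], [0, 0, -3, 0, 0, 0, 0]])

```text
time: 27.82
position: [0.503, 0.0339, 0.1857]
ee_rot: [2.185, 2.256, 0.0]
wrist_force: [-1.1, -1.0, 8.9]
grip_width: -0.0001
gripper_force: 4.0
```

>>> step_arm(motion=[[0, 0, -1, 0, 0, 0, 0], [0, 0, -2, 0, 0, 0, 0], [0, 0, -3, 0, 0, 0, 0], [0, 0, -3, 0, 0, 0, 0]])

```text
time: 28.32
position: [0.503, 0.0339, 0.1829]
ee_rot: [2.185, 2.256, 0.001]
wrist_force: [-1.3, -0.6, 10.8]
grip_width: -0.0003
gripper_force: 5.3
```

>>> step_arm(motion=[[0, 0, -1, 0, 0, 0, 0], [0, 0, -1, 0, 0, 0, 0], [0, 0, -1, 0, 0, 0, 0]])

```text
time: 28.7
position: [0.503, 0.0339, 0.182]
ee_rot: [2.185, 2.256, 0.001]
wrist_force: [-1.7, 0.2, 11.8]
grip_width: 0.0001
gripper_force: 5.8
```

>>> step_arm(motion=[[0, 0, 2, 0, 0, 0, 0], [0, 0, 8, 0, 0, 0, 0], [0, 0, 40, 0, 0, 0, 0], [0, 0, 90, 0, 0, 0, 0], [-40, -40, 110, 0, 0, 0, 0], [-80, -90, 110, 0, 0, 0, 0], [-110, -150, 110, 0, 0, 0, 0], [-130, -200, 110, 0, 0, 0, 0], [-130, -230, 110, 0, 0, 0, 0], [-130, -230, 110, 0, 0, 0, 0]])

```text
time: 29.95
position: [0.3723, -0.1974, 0.291]
ee_rot: [-2.188, -2.253, 0.001]
wrist_force: [-0.1, 0.2, -0.1]
grip_width: 0.0003
gripper_force: 0.0
```

```bash
python3 m3.py
python3 - <<'E'
from h import *
s=state();print(s["time"],s["position"])
a=capture("scene");b=capture("top");np.save("pics/e.npy",b)
x=cv2.resize(a[170:290,270:430],None,fx=2.5,fy=2.5);y=cv2.resize(b[190:310,200:360],None,fx=2.5,fy=2.5)
k=blobs(a,(0,150,80),(8,255,255),(300,160,460,300))[0];k2=blobs(b,(0,150,80),(8,255,255),(200,150,330,300))[0]
print(k,k2,tri(("scene",k[0][0]),("top",k2[0][0])), plane("scene",k[0][0],.181))
cv2.imwrite("pics/e.png",np.hstack([x,y])[:,:,::-1])
E
```

```text
ring [0.50739361 0.03310898] 0.05979284643111945 164
disc ((294.0986633300781, 255.80178833007812), (33.389434814453125, 43.00851821899414), 95.51701354980469) [0.50852337 0.04251052 0.018     ] to go [-1.12975783 -9.40154796]
pellet [0.49940434 0.02755867 0.026     ] to go [7.98927566 5.55030955]
knob [array([0.49946391, 0.03200673, 0.233     ])]
30.0 [ 0.37252689 -0.1964145   0.29102503]
[([334.9, 219.0], 107, [329, 214, 13, 11])] [([295.3, 248.6], 100, [290, 243, 11, 12])] [0.5052534  0.03274679 0.18960717] [0.4989604  0.03509499 0.181     ]
```

View pics/e.png

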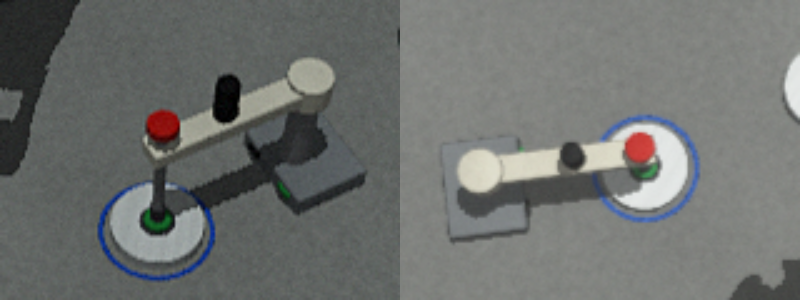

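The final view shows the arm at home, the knob down at about scene (335,219), the foot on the pellet and the carrier centred in the ring. The gripper is clear of everything.

```bash
python3 -c "
from station import *
print(hand_in())"
```

```text
the job is handed in; nothing more can be done
None
```

I handed the job in, and the interface gave no verdict: the green carrier is centred to within about 1 mm of the ring's centre (measured before the arm swung home), the arm is against its home stop, and I pressed the knob to an estimated 10 N on the pellet; I did not measure the clamp force left after letting go.

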